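# Set the preload dial, then hold the brake stand's guard open at 50 degrees

### The job

With the yellow guard of the brake lever stand still shut, turn the black preload dial on the grey console until its white pointer lines up with the red marker, and let go of the dial. Then take the guard by its black handle bar, lift it to 50 degrees from shut (the red line on the stand's angle scale) and keep holding it still there, so that the technician can reach the lever with a hex key: finish while holding it, because it drops shut if let go. Leave the dial as set, and leave the chocks, the key case and the blue push handle where they lie.

Things in the scene. Friction and masses are not known exactly. Their poses are not given: they have to be found in the camera images.
- dial (a joint): angle of the black preload dial (rad): it grows as the dial turns clockwise seen from above; no end stops, either way is free; light friction (0.05 N m), it stays where it is left. At 0 the white pointer points along the console's +x, away from the robot when the console stands square.
- dial_grip (a point): on the dial's upright axis, at grip height: 10 mm below the top of its black grip bar, 85 mm over the bench. The bar is 56 mm long (along the pointer), 14 mm wide, and rises 34 mm above the dial's round skirt (72 mm across). The dial sits at the centre of a fixed grey console 140 x 140 x 50 mm with a white face 124 mm across. The point's x axis points along the pointer.
- dial_pointer (a point): end of the dial's white pointer, 47 mm from the dial's axis; turns with the dial. A white stripe on top of the grip bar lies on the same side.
- marker (a joint): angle of the red marker round the dial's face (rad), counted like the dial's angle; the dial is set when both are equal, a few degrees either way. The marker is different in each episode; it does not move and cannot be touched.
- marker_tip (a point): inner end of the red marker (14 x 9 x 6 mm, on the dial's white face), 47 mm from the dial's axis: the point the white pointer has to meet.
- guard (a joint): opening angle of the guard (rad): 0 shut and level, growing as it is lifted, stop at 1.4; 50 degrees is 0.873. Weight and a spring pull it shut from everywhere (about 2 to 3 N at the handle bar); it never stays open by itself.
- guard_handle (a point): middle of the guard's round black handle bar, 14 mm thick, 126 mm long, level, parallel to the hinge and 240 mm from its axis; legs at 58 mm either side join it to the yellow edge, leaving a 36 mm gap between bar and edge. Shut, it is on the robot's side, 106 mm over the bench, nothing beneath; at 50 degrees, 290 mm over the bench. It may turn between the fingers as the guard swings.
- guard_hinge (a point): middle of the guard's level hinge axis, on the stand's far side, 106 mm over the bench. The guard (yellow frame, clear window, 197 x 172 x 8 mm) covers a chrome lever in a fixed steel stand, 200 x 176 mm, blue cheeks 100 mm high. Outside the left (+y) cheek a white round scale, 140 mm across, is centred on the hinge: ticks each 10 degrees, a long red one at 50.
- chock_a: grey rubber wheel chock, 110 x 60 x 55 mm, loose; origin at the centre of its underside. Not to be moved.
- chock_b: second grey rubber wheel chock, 110 x 60 x 55 mm, loose; origin at the centre of its underside. Not to be moved.
- key_case: grey plastic case of red-handled hex keys, 75 x 140 x 22 mm, loose; origin at the centre of its underside. Not to be moved.
- push_handle: blue aluminium push handle, a bent 25 mm tube about 200 mm long with a black grip, loose, lying on the bench; origin under the straight part. Not to be moved.
Not all that is in view belongs to the job. There is more than one size of the part that bears dial; the job needs the middle-sized.

How it is judged:
By the outcome, as a careful person would: the job done as asked, in the order asked, and still so for the second after the job is handed in, while the arm keeps its last pose, push and grip.
It also fails if it takes over 64 s, if anything falls off the work surface, if the arm or the gripper's body presses on something with over 40 N, if the wrist force passes 120 N, or if a joint passes its speed limit or range.

### The arm

A 6-joint arm with a two-finger parallel gripper is mounted at the origin on the work surface. World frame = base frame: x ahead of the robot, y to its left, z up, the work surface at z = 0. Lengths are in mm, angles in rad, forces in N, time in s.
With the tool pointing down it reaches from about 350 to 925 mm from the base axis. Payload 6.4 kg.
Tool frame: the origin (TCP) lies midway between the tips of the shut fingers; the grasp point (between the pads) lies 19 mm behind it; z points along the fingers, y is the direction in which the jaws open and shut (so a half turn about z gives the same grasp; the last joint's range is limited). The gripper opens to 94 mm and grips with 3 to 60 N. Pads are 16 mm wide; open, the fingers measure 119 mm over their backs; the gripper's body (75 mm by 177 mm) begins 78 mm behind the grasp point.
Start: joints at [-0.174, 0.245, 1.558, -0, 1.339, -0.174], TCP at [650.01, 0.004, 182.155] pointing down, gripper open.
Joint ranges: [-3.13, 3.13], [-1.02, 2.26], [0.13, 2.54], [-0.95, 4.09], [0.21, 2.88], [-2.74, 2.74]. Speed limits (rad/s): [2.57, 2.57, 3.14, 3.14, 3.14, 3.14].

### API

Orientations are given as a unit quaternion [w, x, y, z].
In Python, from workcell import arm gives the robot as it stands. The module is installed in compiled form; this text tells all that it offers.
- The arm moves only by the tool carry_out, never from a script. Its argument "steps" is one flat list of numbers, 6 for each row, row after row: the shift along the tool's x, y, z in mm, then the turn, a rotation vector about the tool's x, y, z in rad. In form: [tx, ty, tz, wx, wy, wz, tx, ty, tz, wx, wy, wz, ...]. A call has exactly 5 rows; each row shifts and turns the commanded pose from where the row before left it, along the tool's axes as they then stand; what a row does not reach is not made up. A row lasts 1/10 s, in which the tool goes at most 50 mm and 8.59 degrees, less where a joint would pass 70% of its speed; a pose out of reach is approached as far as the arm can. A call is refused whole if a number of a shift passes 50 or a number of a turn 0.15, either way. A call with a gripper value outside its range is refused whole. "fingers" is the finger opening in mm, from 0 to 94, set as the call begins (left out, the last holds). The fingers move at their own pace and stop on an object; "newtons" is the grip in N (left out, the last holds). Time passes only in rows, so rows that do not move let the fingers close, or fill a call up. It gives the time, the measured TCP pose, the force and the opening at its end, in the units of the state.
- arm.state(): the state, without advancing time (a new reading comes with each control period).
- arm.camera(name): name is "scene" or "side" or "wrist"; returns a dict with "pixels" (384x512x3 uint8, red, green, blue), "mtx" (3x3 intrinsics, pixels), "eye" and "rotation" of the camera in the world. Camera axes: x right, y down, z forward; pixel columns grow to the right and rows downward; lengths in mm; the calibration is good to about 2 mm. The wrist camera is an equidistant fisheye: a pixel r from the principal point sees the ray r / f radians off the axis. A picture is of the moment at which its call begins. There is no depth.
- arm.finish_job(): hands the job in, once; it reports no verdict.
The state is a dict: "time": time; "joint_pos": joint angles; "dq": joint speeds; "joint_efforts": joint torques, N m; "position": TCP position; "tool_rot": TCP orientation; "wrist_force": force on the tool from outside, world axes, zero at the start; "ft_torque": the same for the moment, N m; "grip_width": finger opening in mm.
Only numpy, scipy, OpenCV 4.12 (cv2) and the standard library are available. Lean on these libraries where they do the work, as an engineer would, in place of code of your own. Each camera call takes 0.05 s, during which the arm holds its last target. There are 200 camera calls.

## Working session

There is one attempt and no reset: what is moved stays moved. The work goes in short steps, Python scripts to look and compute and a tool call to move; the robot and the scene stay as the last step left them, time stands still between calls to the robot, and variables do not carry over. Pictures are saved under pics/ and viewed, about 8 in all and at most 12, crops included, and the job is handed in when it is done.

Besides the shell and the picture viewer there is one more tool, called by a JSON object that holds its "fn" and its "kwargs", one argument or row to a line. carry_out: Moves the arm, as the interface text tells. Its arguments: {"type":"object","properties":{"steps":{"type":"array"},"fingers":{"type":"number"},"newtons":{"type":"number"}},"required":["steps"]}

```bash
mkdir -p pics
cat > h.py <<'E'
import numpy as np, cv2
from workcell import arm
from scipy.spatial.transform import Rotation as R
def shot(n,f):
    c=arm.camera(n); cv2.imwrite(f'pics/{f}.png',c['pixels'][:,:,::-1]); np.savez(f'pics/{f}.npz',**c); return c
def ray(c,uv,fish=False):
    K=np.array(c['mtx']); x=(uv[0]-K[0,2])/K[0,0]; y=(uv[1]-K[1,2])/K[1,1]
    if fish:
        r=np.hypot(x,y); s=np.sinc(r/np.pi); d=np.array([x*s,y*s,np.cos(r)])
    else: d=np.array([x,y,1.])
    return np.array(c['eye'],float),np.array(c['rotation'])@(d/np.linalg.norm(d))
def onz(c,uv,z,fish=False):
    e,d=ray(c,uv,fish); return e+d*(z-e[2])/d[2]
def tri(*rs):
    A=sum(np.eye(3)-np.outer(d,d) for e,d in rs); b=sum((np.eye(3)-np.outer(d,d))@e for e,d in rs)
    p=np.linalg.solve(A,b); return p,[np.linalg.norm(np.cross(p-e,d)) for e,d in rs]
def load(f): return dict(np.load(f'pics/{f}.npz'))
E
python3 - <<'E'
from h import *
for n in ['scene','side','wrist']:
    c=shot(n,n+'0'); print(n,c['eye'],np.round(c['rotation'],3).tolist(),c['mtx'])
a=[cv2.imread(f'pics/{n}0.png') for n in ['scene','side','wrist']]
E
```

```text
scene [1240.10104394  -75.63023638  994.13754925] [-0.237, 0.709, 0.631, -0.209] [[393.07892363   0.         254.08129521]
 [  0.         393.07892363 191.09371847]
 [  0.           0.           1.        ]]
side [ 148.73582031 -814.57548446  696.26435988] [-0.452, 0.865, -0.187, 0.112] [[382.09567864   0.         250.27881769]
 [  0.         382.09567864 185.11497698]
 [  0.           0.           1.        ]]
wrist [649.15859081  79.48741521 383.72048276] [0.137, 0.991, 0.0, -0.001] [[297.31863964   0.         255.92119408]
 [  0.         297.31863964 189.00893048]
 [  0.           0.           1.        ]]
```

View pics/scene0.png

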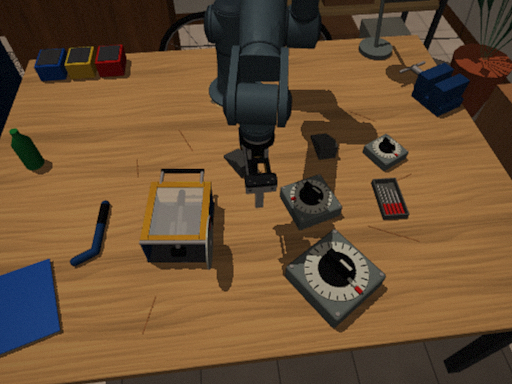

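View pics/side0.png

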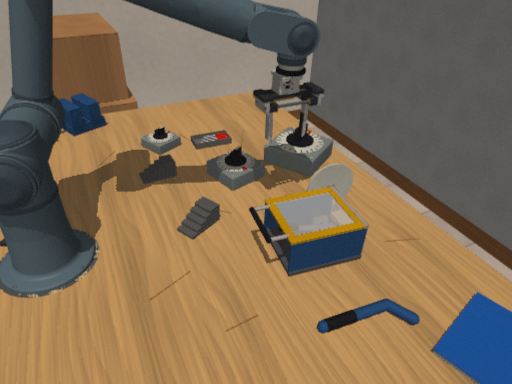

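View pics/wrist0.png

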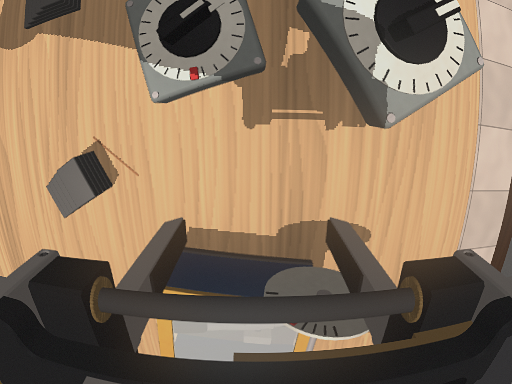

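Three dials could be taken for the one wanted, in the scene view: the small console (385,150), the middle one (312,197) and the large one (335,275). By size the choice is the middle one. The guard stand is at (180,220), with its handle at (182,172), on the robot's side. Next is a close crop to check this.

Run:
```python
from h import *
def crop(f,x,y,w,h,s=4): return cv2.resize(cv2.imread(f'pics/{f}.png')[y:y+h,x:x+w],(400,300),interpolation=cv2.INTER_CUBIC)
t=np.hstack([crop('scene0',270,165,80,60),crop('wrist0',110,0,160,120)])
b=np.hstack([crop('scene0',140,160,80,60),crop('side0',235,160,140,105)])
cv2.imwrite('pics/c1.png',np.vstack([t,b]))
for f,(x,y,w,h) in dict(scene0=(275,170,70,60),side0=(205,145,60,45),wrist0=(120,0,150,105)).items():
    im=cv2.imread(f'pics/{f}.png').astype(int); b,g,r=im[...,0],im[...,1],im[...,2]
    m=np.zeros(r.shape,bool); m[y:y+h,x:x+w]=((r>110)&(r>2*g)&(r>2*b))[y:y+h,x:x+w]
    v,u=np.nonzero(m); print(f,len(u),u.mean(),v.mean())
```

```text
scene0 4 292.0 197.5
side0 8 243.75 167.625
wrist0 87 193.29885057471265 73.11494252873563
```

View pics/c1.png

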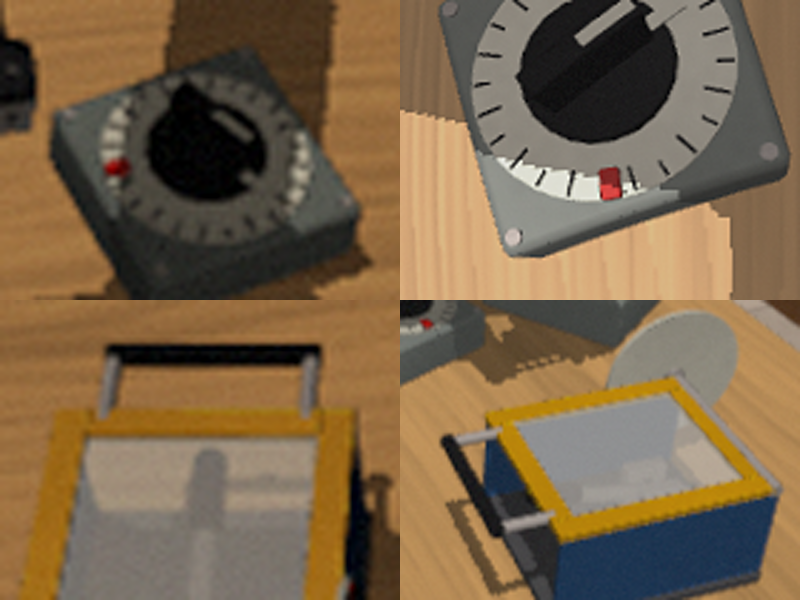

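```bash
sed -i "s/np.array(c\['rotation'\])@(d/R.from_quat(np.array(c['rotation']),scalar_first=True).apply(d/" h.py
python3 - <<'E'
from h import *
np.set_printoptions(precision=1,suppress=True)
s,d,w=[load(f) for f in('scene0','side0','wrist0')]
print(onz(s,(311.6,196.6),52),onz(w,(192,27),52,1),tri(ray(s,(311.6,196.6)),ray(w,(192,27),1)),'face')
print(onz(s,(292,197.5),53),onz(d,(243.75,167.6),53),onz(w,(193.3,73.1),53,1),tri(ray(s,(292,197.5)),ray(w,(193.3,73.1),1),ray(d,(243.75,167.6))),'marker')
print(onz(s,(319.4,200.4),55),onz(w,(215,6),55,1),'pointer')
p=[(161.6,170.8),(204,170.8)];q=[(268.3,240.5),(251.8,208.3)]
for a,b in zip(p,q): print(onz(s,a,106),onz(d,b,106),tri(ray(s,a),ray(d,b)),'handle')
print(R.from_quat(w['rotation'],scalar_first=True).as_matrix(), arm.state()['tool_rot'])
E
```

```text
[578.9 176.2  52. ] [576.9 174.   52. ] (array([575.7, 176.5,  47. ]), [np.float64(1.0333098573548918), np.float64(1.0333098573549389)]) face
[576.2 117.7  53. ] [584.1 121.7  53. ] [579.  119.4  53. ] (array([580.4, 117.2,  57.4]), [np.float64(1.0365988057002378), np.float64(1.648124372244377), np.float64(1.6956625446378444)]) marker
[597.2 195.4  55. ] [603.  197.2  55. ] pointer
[ 474.3 -256.7  106. ] [ 471.1 -259.9  106. ] (array([ 472.4, -257.3,  103.5]), [np.float64(0.22967964028397148), np.float64(0.22967964028388896)]) handle
[ 488.5 -133.1  106. ] [ 487.4 -138.7  106. ] (array([ 488.1, -134.3,  103.7]), [np.float64(1.5838104539745557), np.float64(1.5838104539744626)]) handle
[[ 1.   0.  -0. ]
 [ 0.  -1.  -0.3]
 [-0.   0.3 -1. ]] [-0.   0.7  0.7 -0. ]
```

{"fn": "carry_out", "kwargs": {
  "steps": [35,-14,-4,0,0,0,35,-14,-4,0,0,0,35,-14,-4,0,0,0,35,-15,-4,0,0,0,35,-15,-4,0,0,0]
}}

```text
time: 0.65
position: [577.0, 176.2, 202.0]
tool_rot: [-0.0, 0.707, 0.707, -0.0]
wrist_force: [0.1, -0.5, -0.3]
grip_width: 93.9
```

Run:
```python
from h import *
st=arm.state(); print(st['position'],st['joint_pos'],st['wrist_force'])
c=shot('wrist','wrist1')
cv2.imwrite('pics/c2.png',cv2.resize(c['pixels'][40:310,130:400,::-1],(594,594),interpolation=cv2.INTER_CUBIC))
```

```text
[577.04945    176.24924289 201.9903498 ] [1.08698480e-01 1.21644219e-01 1.66201970e+00 2.72877052e-05
 1.35843090e+00 1.08909449e-01] [ 0.07069356 -0.53570874 -0.32701686]
```

View pics/c2.png

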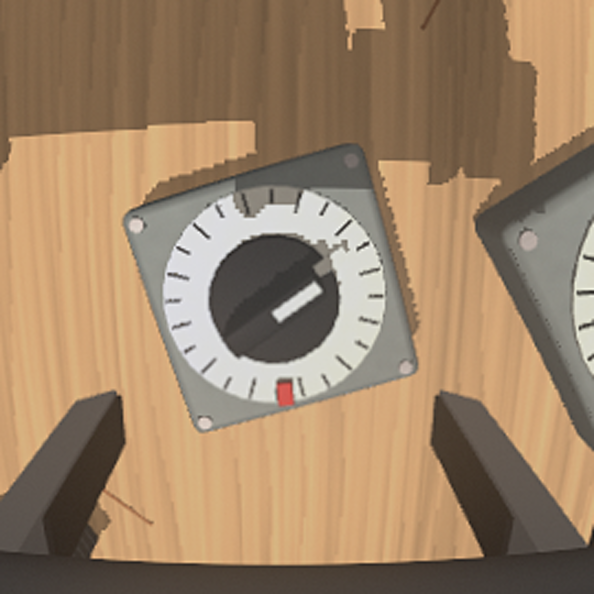

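```bash
cat > m.py <<'E'
from h import *
np.set_printoptions(precision=1,suppress=True)
w=load('wrist1'); P=lambda x,y,z: onz(w,(130+(x+.5)/2.2-.5,40+(y+.5)/2.2-.5),z,1)
sc=np.array([P(*q,50) for q in[(137,224),(351,160),(407,368),(204,423)]])
c=sc.mean(0); print('centre',c,'face',P(275,295,52))
print('side',np.linalg.norm(np.diff(sc,axis=0),axis=1))
an=lambda p,o: np.degrees(np.arctan2(p[1]-o[1],p[0]-o[0]))
m=P(286,381,55); print('marker tip',m,np.linalg.norm((m-c)[:2]),an(m,c),'mid',an(P(286,393,55),c))
pt=P(329,258,58); print('pointer',pt,np.linalg.norm((pt-c)[:2]),an(pt,c))
a,b=P(275,317,95),P(320,288,95); print('stripe',a,b,an(b,a),an(b,c))
# height of marker from two wrist places
w0=load('wrist0'); print(tri(ray(w0,(193.3,73.1),1),ray(w,(130+286.5/2.2-.5,40+393.5/2.2-.5),1)))
# centre height: stripe centre in both
print(tri(ray(w0,(110+205.5/2.5-.5,22.5/2.5-.5),1),ray(w,(130+298/2.2-.5,40+303/2.2-.5),1)))
E
python3 m.py
```

```text
centre [574.5 173.3  50. ] face [574.7 175.2  52. ]
side [122.  123.4 123.9]
marker tip [581.  125.7  55. ] 48.06883128171597 -82.29407088348515 mid -83.28037257382738
pointer [603.8 197.   58. ] 37.635549387783946 38.962252553747156
stripe [575.  173.9  95. ] [596.8 188.5  95. ] 33.71891563137856 34.289526671537416
(array([580.5, 119.1,  57.4]), [np.float64(0.5452562560891367), np.float64(0.5452562560889485)])
(array([585.8, 181.5,  96.1]), [np.float64(0.08738975327699469), np.float64(0.08738975327693121)])
```

The middle dial, 123 mm between console screws, shows its stripe at 34° and the marker at -83°. I'll turn the wrist to match the bar and then go down.

{"fn": "carry_out", "kwargs": {
  "steps": [-2,-2,0,0,0,-0.145,0,0,0,0,0,-0.145,0,0,0,0,0,-0.145,0,0,0,0,0,-0.145,0,0,0,0,0,-0.145],
  "fingers": 46,
  "newtons": 15
}}

```text
time: 1.2
position: [575.8, 172.8, 201.8]
tool_rot: [-0.0, 0.408, 0.913, -0.0]
wrist_force: [0.2, 1.1, -0.9]
grip_width: 57.2
```

{"fn": "carry_out", "kwargs": {
  "steps": [0,0,10,0,0,-0.145,0,0,10,0,0,-0.145,0,0,10,0,0,-0.145,0,0,10,0,0,-0.145,0,0,10,0,0,-0.145]
}}

```text
time: 1.7
position: [575.8, 172.8, 151.4]
tool_rot: [-0.0, 0.057, 0.998, -0.0]
wrist_force: [0.2, -0.3, 1.4]
grip_width: 45.9
```

{"fn": "carry_out", "kwargs": {
  "steps": [0,0,0,0,0,-0.145,0,0,0,0,0,-0.145,0,0,0,0,0,-0.145,0,0,0,0,0,-0.145,0,0,0,0,0,-0.145]
}}

```text
time: 2.2
position: [575.8, 172.8, 151.8]
tool_rot: [-0.0, -0.3, 0.954, 0.0]
wrist_force: [0.1, 0.3, 0.3]
grip_width: 46.2
```

Run:
```python
from h import *
np.set_printoptions(precision=2,suppress=True)
st=arm.state(); print(st['position'],np.array(st['joint_pos'])); T=R.from_quat(st['tool_rot'],scalar_first=True).as_matrix(); print(T)
c=shot('wrist','wrist2')
cv2.imwrite('pics/c3.png',cv2.resize(c['pixels'][70:290,120:390,::-1],None,fx=2.2,fy=2.2,interpolation=cv2.INTER_CUBIC))
```

```text
[575.85 172.78 151.76] [ 0.1   0.16  1.71 -0.    1.27 -2.08]
[[-0.82 -0.57 -0.  ]
 [-0.57  0.82 -0.  ]
 [ 0.    0.   -1.  ]]
```

View pics/c3.png

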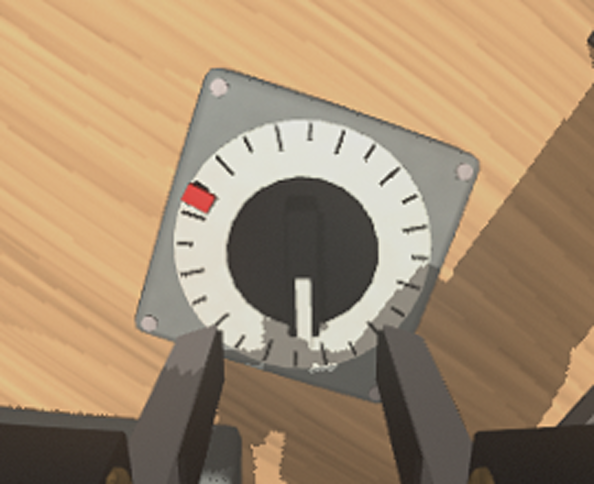

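Run:
```python
from h import *
np.set_printoptions(precision=1,suppress=True)
w=load('wrist2'); P=lambda x,y,z: onz(w,(120+(x+.5)/2.2-.5,70+(y+.5)/2.2-.5),z,1)
sc=np.array([P(*q,50) for q in[(218,88),(464,172),(149,322)]])
c=(sc[1]+sc[2])/2; print('centre',c, 'face',P(303,245,52),np.linalg.norm(sc[0]-sc[1]))
an=lambda p,o: np.degrees(np.arctan2(p[1]-o[1],p[0]-o[0]))
for q in[(199,197),(213,202)]:
  m=P(*q,55); print('marker',m,np.linalg.norm((m-c)[:2]),an(m,c))
a,b=P(302.5,280,95),P(304.5,335,95); print('stripe',a,b,an(b,a),an(b,c))
```

```text
centre [574.3 173.8  50. ] face [572.  172.8  52. ] 122.61778342201436
marker [580.3 119.2  55. ] 54.94917857818885 -83.76693964189292
marker [578.5 126.   55. ] 48.03514124064971 -84.97799963150976
stripe [575.6 174.8  95. ] [595.3 189.7  95. ] 37.0543012168646 36.971842793752025
```

{"fn": "carry_out", "kwargs": {
  "steps": [0,0,17,0,0,0,0,0,17,0,0,0,0,0,17,0,0,0,0,0,17,0,0,0,0,0,16,0,0,0]
}}

```text
time: 2.75
position: [575.8, 172.9, 67.1]
tool_rot: [-0.0, -0.297, 0.955, 0.0]
wrist_force: [0.6, 0.1, 0.1]
grip_width: 45.7
```

{"fn": "carry_out", "kwargs": {
  "steps": [0,0,0,0,0,0,0,0,0,0,0,0,0,0,0,0,0,0,0,0,0,0,0,0,0,0,0,0,0,0],
  "fingers": 0
}}

```text
time: 3.25
position: [576.0, 174.2, 69.3]
tool_rot: [0.0, -0.297, 0.955, 0.001]
wrist_force: [-2.7, 3.8, 3.0]
grip_width: 13.7
```

{"fn": "carry_out", "kwargs": {
  "steps": [0,0,0,0,0,0.138,0,0,0,0,0,0.138,0,0,0,0,0,0.138,0,0,0,0,0,0.138,0,0,0,0,0,0.138]
}}

```text
time: 3.75
position: [576.3, 173.5, 69.3]
tool_rot: [0.0, 0.046, 0.999, 0.0]
wrist_force: [-2.2, 1.1, 3.7]
grip_width: 13.5
```

{"fn": "carry_out", "kwargs": {
  "steps": [0,0,0,0,0,0.138,0,0,0,0,0,0.138,0,0,0,0,0,0.138,0,0,0,0,0,0.138,0,0,0,0,0,0.138]
}}

```text
time: 4.25
position: [576.0, 172.7, 69.2]
tool_rot: [0.0, 0.381, 0.925, -0.0]
wrist_force: [-3.3, -0.9, 3.8]
grip_width: 13.4
```

{"fn": "carry_out", "kwargs": {
  "steps": [0,0,0,0,0,0.138,0,0,0,0,0,0.138,0,0,0,0,0,0.138,0,0,0,0,0,0.138,0,0,0,0,0,0.138]
}}

```text
time: 4.75
position: [575.2, 172.3, 69.2]
tool_rot: [-0.0, 0.671, 0.742, -0.001]
wrist_force: [-6.5, -3.2, 7.0]
grip_width: 13.5
```

{"fn": "carry_out", "kwargs": {
  "steps": [0,0,0,0,0,0,0,0,0,0,0,0,0,0,0,0,0,0,0,0,0,0,0,0,0,0,0,0,0,0],
  "fingers": 46
}}

```text
time: 5.25
position: [576.1, 173.0, 68.1]
tool_rot: [0.0, 0.669, 0.743, 0.0]
wrist_force: [-0.2, -0.2, 0.2]
grip_width: 45.7
```

{"fn": "carry_out", "kwargs": {
  "steps": [0,0,-25,0,0,0,0,0,-25,0,0,0,0,0,-25,0,0,0,0,0,-25,0,0,0,0,0,-25,0,0,0]
}}

```text
time: 5.75
position: [575.9, 173.0, 194.1]
tool_rot: [0.0, 0.669, 0.743, 0.0]
wrist_force: [1.3, -0.2, 0.0]
grip_width: 46.1
```

Run:
```python
from h import *
c=shot('wrist','wrist3')
cv2.imwrite('pics/c4.png',cv2.resize(c['pixels'][70:290,120:390,::-1],None,fx=2.2,fy=2.2,interpolation=cv2.INTER_CUBIC))
```

```text
(no output)
```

View pics/c4.png

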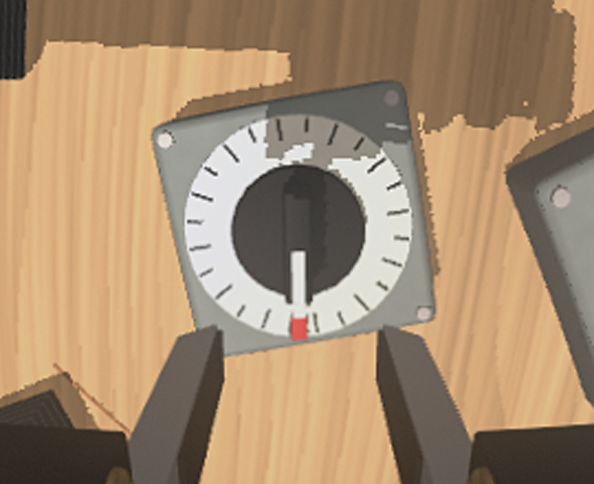

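The pointer's stripe at (298,250-303) lines up with the red marker at (299,329), so the dial is set and released. Next I move above the handle.

{"fn": "carry_out", "kwargs": {
  "steps": [0,0,0,0,0,0.116,0,0,0,0,0,0.115,-47,-6,0,0,0,0,-47,-6,0,0,0,0,-47,-6,0,0,0,0]
}}

```text
time: 6.3
position: [539.6, 34.3, 192.3]
tool_rot: [-0.0, 0.75, 0.662, -0.0]
wrist_force: [1.2, -0.6, 0.4]
grip_width: 46.0
```

{"fn": "carry_out", "kwargs": {
  "steps": [-47,-6,0,0,0,0,-47,-6,0,0,0,0,-47,-6,0,0,0,0,-48,-6,0,0,0,0,-48,-7,0,0,0,0]
}}

```text
time: 6.8
position: [479.0, -197.5, 192.6]
tool_rot: [0.0, 0.75, 0.661, 0.0]
wrist_force: [0.5, 0.1, 0.7]
grip_width: 46.0
```

Run:
```python
from h import *
np.set_printoptions(precision=3,suppress=True)
st=arm.state(); print(st['position'],st['tool_rot'],np.array(st['joint_pos']))
c=shot('wrist','wrist4')
cv2.imwrite('pics/c5.png',cv2.resize(c['pixels'][50:350,100:500,::-1],None,fx=2,fy=2,interpolation=cv2.INTER_CUBIC))
```

```text
[ 479.022 -197.503  192.578] [0.    0.75  0.661 0.   ] [-0.61  -0.077  1.881  0.     1.337 -0.485]
```

View pics/c5.png

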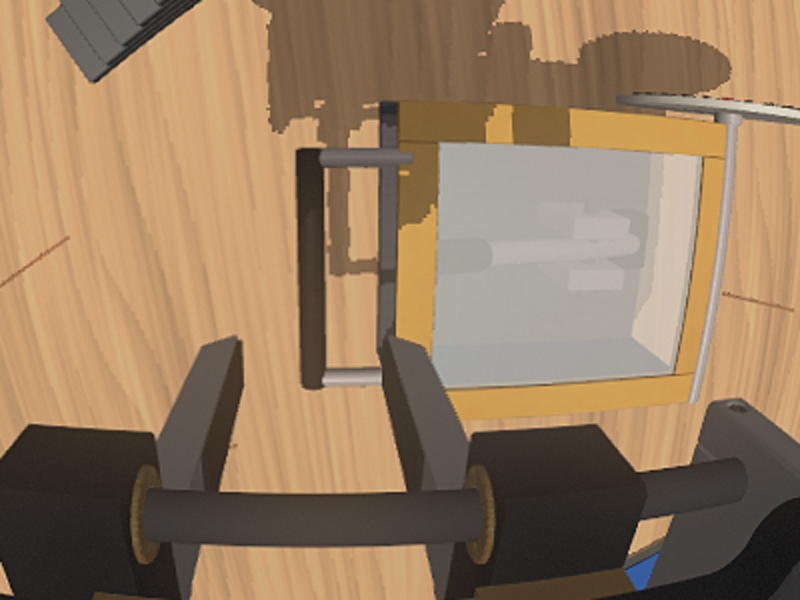

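Run:
```python
from h import *
np.set_printoptions(precision=1,suppress=True)
w=load('wrist4'); px=lambda x,y:(100+(x+.5)/2-.5,50+(y+.5)/2-.5)
P=lambda x,y,z: onz(w,px(x,y),z,1)
a,b=P(310,149,106),P(313,388,106); m=(a+b)/2; print('bar',a,b,m,np.linalg.norm(a-b),np.degrees(np.arctan2((a-b)[1],(a-b)[0])))
s=load('scene0'); d=load('side0')
print(tri(ray(w,px(310,149),1),ray(s,(204,170.8)),ray(d,(251.8,208.3))),tri(ray(w,px(313,388),1),ray(s,(161.6,170.8)),ray(d,(268.3,240.5))))
h=[P(733,117,106),P(695,398,106)]; print('hinge',h,sum(h)/2)
for q in h: print('dist',np.cross((a-b)[:2]/np.linalg.norm(a-b),(q-m)[:2]))
```

```text
bar [ 485.  -135.2  106. ] [ 470.7 -260.8  106. ] [ 477.8 -198.   106. ] 126.42783726448316 83.50242537640776
(array([ 486.8, -134.8,  103.6]), [np.float64(1.8719052942970942), np.float64(1.5894334330491664), np.float64(2.2839210929672755)]) (array([ 471.6, -259. ,  104.9]), [np.float64(2.3238539289278193), np.float64(2.293378422913549), np.float64(0.14543512269131967)])
hinge [array([ 730.2, -134.2,  106. ]), array([ 711.8, -309.6,  106. ])] [ 721.  -221.9  106. ]
dist -243.55197435604444
dist -245.03357404732228<stdin>:9: DeprecationWarning: Arrays of 2-dimensional vectors are deprecated. Use arrays of 3-dimensional vectors instead. (deprecated in NumPy 2.0)
```

{"fn": "carry_out", "kwargs": {
  "steps": [0,0,21,0,0,0,0,0,21,0,0,0,0,0,21,0,0,0,0,0,21,0,0,0,0,0,22,0,0,0],
  "fingers": 40
}}

```text
time: 7.35
position: [479.8, -195.5, 85.8]
tool_rot: [-0.0, 0.75, 0.661, 0.0]
wrist_force: [-0.5, -0.0, 0.6]
grip_width: 39.8
```

{"fn": "carry_out", "kwargs": {
  "steps": [0,0,0,0,0,0,0,0,0,0,0,0,0,0,0,0,0,0,0,0,0,0,0,0,0,0,0,0,0,0],
  "fingers": 0,
  "newtons": 25
}}

```text
time: 7.85
position: [480.3, -196.2, 88.2]
tool_rot: [0.001, 0.75, 0.661, 0.0]
wrist_force: [-0.5, 0.7, 1.9]
grip_width: 3.1
```

Run:
```python
from h import *
st=arm.state(); print(st['position'],st['grip_width'],st['wrist_force'])
c=shot('wrist','wrist5'); d=shot('side','side5')
a=cv2.resize(c['pixels'][100:340,100:420,::-1],(400,300)); b=cv2.resize(d['pixels'][160:280,200:360,::-1],(400,300),interpolation=cv2.INTER_CUBIC)
cv2.imwrite('pics/c6.png',np.hstack([a,b]))
```

```text
[ 480.34085489 -196.18528117   88.20924761] 3.1304067879961663 [-0.51329267  0.66631677  1.85659221]
```

View pics/c6.png

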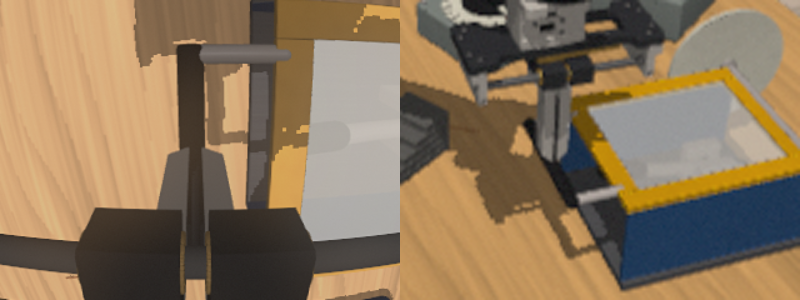

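Run:
```python
from h import *
np.set_printoptions(precision=1,suppress=True)
d=load('side5'); Rm=R.from_quat(d['rotation'],scalar_first=True)
def pj(p):
    q=Rm.inv().apply(np.array(p)-d['eye']); return (d['mtx']@(q/q[2]))[:2]
st=arm.state(); t=np.array(st['position']); print(st['time'],st['grip_width'])
cr=lambda p:((p-[200,160])*6).round()
print('tcp',cr(pj(t)),'grasp',cr(pj(t+[0,0,19])),'bar',cr(pj([486.5,-135,105])),cr(pj([471.5,-260,105])))
c=load('wrist5')
im=cv2.resize(d['pixels'][175:255,220:320,::-1],(800,640),interpolation=cv2.INTER_CUBIC)[:600]
for p,col in((t,(0,0,255)),(t+[0,0,19],(0,255,0)),(np.array([486.5,-135,105]),(255,0,255)),(np.array([471.5,-260,105]),(255,0,255))):
    q=(pj(p)-[220,175])*8; cv2.circle(im,tuple(int(v) for v in q),4,col,1)
cv2.imwrite('pics/c7.png',im)
```

```text
7.95 0.487876774945837
tcp [354. 411.] grasp [356. 374.] bar [305. 287.] [411. 485.]
```

View pics/c7.png

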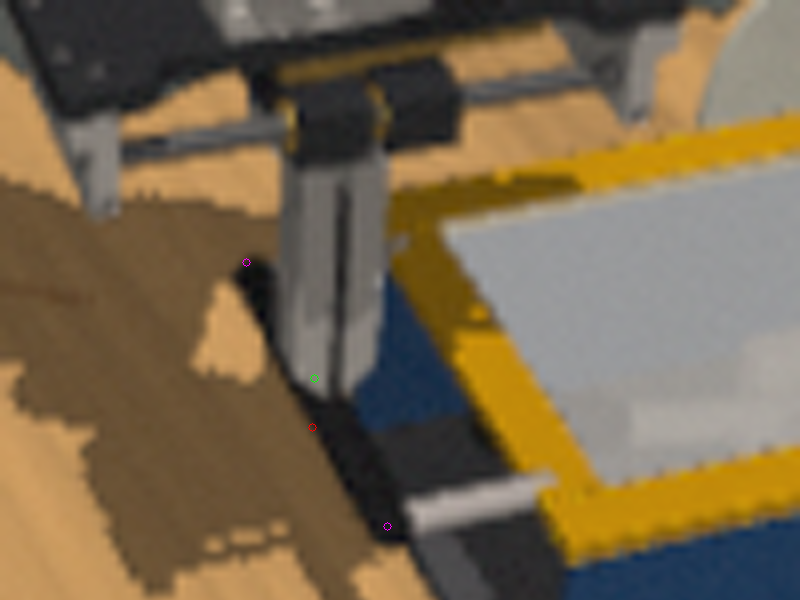

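Run:
```python
from h import *
np.set_printoptions(precision=1,suppress=True)
def pj(d,p):
    q=R.from_quat(d['rotation'],scalar_first=True).inv().apply(np.array(p)-d['eye']); return (d['mtx']@(q/q[2]))[:2]
d=load('side0'); s0=load('scene0')
for p in[(603,0,182),(697,0,182)]: print('side0',pj(d,p),'scene0',pj(s0,p))
s=shot('scene','scene5'); st=arm.state(); t=np.array(st['position']); print(st['time'],st['grip_width'],t)
q=pj(s,t);g=pj(s,t+[0,0,19]);print(q,g)
o=np.array([150,140])
A=cv2.resize(s['pixels'][140:200,150:230,::-1],(800,600),interpolation=cv2.INTER_CUBIC)
for p,col in((q,(0,0,255)),(g,(0,255,0)),(pj(s,[479,-197.5,105]),(255,0,255))): cv2.circle(A,tuple(int(v) for v in (p-o)*10),5,col,2)
A=cv2.resize(A,(400,300),interpolation=cv2.INTER_AREA)
B=cv2.resize(d['pixels'][80:170,240:360,::-1],(400,300),interpolation=cv2.INTER_CUBIC)
for p in[(603,0,182),(697,0,182)]: cv2.circle(B,tuple(int(v) for v in (pj(d,p)-[240,80])*400/120),4,(0,0,255),1)
cv2.imwrite('pics/c8.png',np.hstack([A,B]))
```

```text
side0 [268.8 148.1] scene0 [253.6 181.1]
side0 [298.  141.9] scene0 [258.  210.5]
8.0 0.571502880877911 [ 480.  -196.1   87.8]
[183.3 174.4] [182.4 170.3]
```

View pics/c8.png

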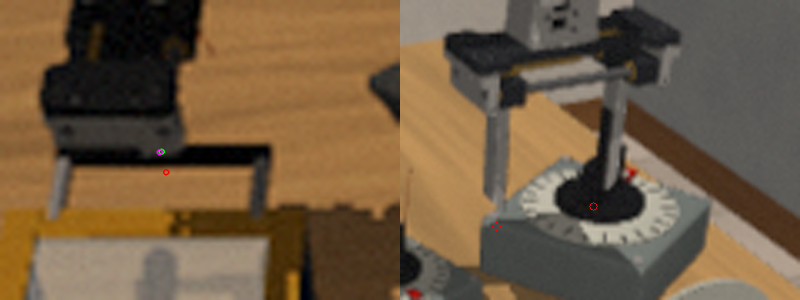

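Run:
```python
from h import *
np.set_printoptions(precision=1,suppress=True)
w,d,s=load('wrist5'),load('side5'),load('scene5')
print(tri(ray(w,(253.6,220),1),ray(d,(262.2,224.7))))
print('wrist5 tip ray at z',[onz(w,(253.6,220),z,1) for z in(88,105,115)])
w0=load('wrist0');d0=load('side0')  # left open tip: wrist0 (183,220), side0 crop (495,200)
for a,b in(((184,220),(240+95/3.333,80+200/3.333)),((328,220),(240+212/3.333,80+190/3.333))): print(tri(ray(w0,a,1),ray(d0,b)))
```

```text
(array([ 482.8, -195.7,   97.9]), [np.float64(4.947028711650752), np.float64(4.947028711650888)])
wrist5 tip ray at z [array([ 477.8, -197.5,   88. ]), array([ 478.7, -190.7,  105. ]), array([ 479.3, -186.8,  115. ])]
(array([602.4,   6.6, 204.2]), [np.float64(1.507359983358338), np.float64(1.5073599833582223)])
(array([706.1,  -0.4, 193.6]), [np.float64(7.169255215576988), np.float64(7.1692552155769675)])
```

The fingers shut to 0.5 mm, so they missed the bar. The views put the finger tips 10-20 mm higher than the reported TCP, at the bar's upper edge. I'll open, go 20 mm deeper and grip again.

{"fn": "carry_out", "kwargs": {
  "steps": [0,0,0,0,0,0,0,0,0,0,0,0,0,0,0,0,0,0,0,0,0,0,0,0,0,0,0,0,0,0],
  "fingers": 40
}}

```text
time: 8.5
position: [479.7, -195.7, 86.9]
tool_rot: [-0.0, 0.75, 0.661, -0.0]
wrist_force: [0.1, 0.2, -0.1]
grip_width: 37.3
```

{"fn": "carry_out", "kwargs": {
  "steps": [0,0,4,0,0,0,0,0,4,0,0,0,0,0,4,0,0,0,0,0,4,0,0,0,0,0,4,0,0,0]
}}

```text
time: 9.0
position: [479.8, -195.8, 66.7]
tool_rot: [-0.0, 0.75, 0.661, -0.0]
wrist_force: [-0.6, 0.1, -0.2]
grip_width: 40.1
```

{"fn": "carry_out", "kwargs": {
  "steps": [0,0,0,0,0,0,0,0,0,0,0,0,0,0,0,0,0,0,0,0,0,0,0,0,0,0,0,0,0,0],
  "fingers": 0
}}

```text
time: 9.5
position: [478.6, -195.7, 66.8]
tool_rot: [-0.001, 0.75, 0.661, -0.001]
wrist_force: [-5.4, -0.5, 0.9]
grip_width: 13.4
```

{"fn": "carry_out", "kwargs": {
  "steps": [0,0,0,0,0,0,0,0,0,0,0,0,0,0,0,0,0,0,0,0,0,0,0,0,0,0,0,0,0,0]
}}

```text
time: 10.0
position: [478.6, -195.7, 66.8]
tool_rot: [-0.001, 0.75, 0.661, -0.001]
wrist_force: [-5.1, -1.0, 0.5]
grip_width: 13.5
```

{"fn": "carry_out", "kwargs": {
  "steps": [0,0.2,-10.5,0,0,0,0,0.7,-10.4,0,0,0,0,1.1,-10.4,0,0,0,0,1.6,-10.4,0,0,0,0,2,-10.3,0,0,0]
}}

```text
time: 10.5
position: [483.7, -196.3, 119.5]
tool_rot: [-0.002, 0.75, 0.661, -0.001]
wrist_force: [-5.5, -2.1, -2.4]
grip_width: 13.1
```

{"fn": "carry_out", "kwargs": {
  "steps": [0,2.5,-10.2,0,0,0,0,2.9,-10,0,0,0,0,3.4,-9.9,0,0,0,0,3.8,-9.8,0,0,0,0,4.2,-9.6,0,0,0]
}}

```text
time: 11.0
position: [499.2, -198.0, 169.0]
tool_rot: [-0.003, 0.75, 0.661, -0.002]
wrist_force: [-11.3, 0.5, 0.7]
grip_width: 13.2
```

{"fn": "carry_out", "kwargs": {
  "steps": [0,3.9,-9.4,0,0,0,0,4.3,-9.2,0,0,0,0,4.7,-8.9,0,0,0,0,5.1,-8.7,0,0,0,0,5.5,-8.4,0,0,0]
}}

```text
time: 11.5
position: [524.5, -200.8, 214.2]
tool_rot: [-0.001, 0.75, 0.661, -0.0]
wrist_force: [-3.5, 1.5, -1.5]
grip_width: 13.1
```

{"fn": "carry_out", "kwargs": {
  "steps": [0,6.5,-8.2,0,0,0,0,6.9,-7.9,0,0,0,0,7.2,-7.6,0,0,0,0,7.6,-7.2,0,0,0,0,7.9,-6.9,0,0,0]
}}

```text
time: 12.0
position: [559.3, -204.8, 253.9]
tool_rot: [-0.003, 0.75, 0.661, -0.001]
wrist_force: [-13.3, 4.1, 9.8]
grip_width: 13.5
```

```bash
cat > pj.py <<'E'
from h import *
np.set_printoptions(precision=1,suppress=True)
def pj(d,p):
    q=R.from_quat(d['rotation'],scalar_first=True).inv().apply(np.array(p)-d['eye']); return (d['mtx']@(q/q[2]))[:2]
E
python3 - <<'E'
from pj import *
st=arm.state(); print(st['position'],st['wrist_force'],st['grip_width'],st['time'])
d=shot('side','side6'); s=shot('scene','scene6'); w=shot('wrist','wrist6')
for th in(45,50,55):
    a=np.radians(th); C=np.array([479,-197.5]);u=np.array([.992,-.122]);v=np.array([.122,.992])
    for e in(-63,63):
        p=np.r_[C+u*240*(1-np.cos(a))+v*e,105+240*np.sin(a)]
        print(th,e,p,'side',pj(d,p),'scene',pj(s,p))
A=cv2.resize(d['pixels'][130:280,200:400,::-1],(800,600),interpolation=cv2.INTER_CUBIC)
cv2.imwrite('pics/c9.png',A)
E
```

```text
[ 559.3 -204.8  253.9] [-13.3   4.1   9.8] 13.543073955743314 12.0
45 -63 [ 541.  -268.6  274.7] side [304.7 173. ] scene [143.6 148.3]
45 63 [ 556.4 -143.6  274.7] side [281.7 144.6] scene [194.2 148.6]
50 -63 [ 556.4 -270.5  288.9] side [312.3 166. ] scene [141.2 148.9]
50 63 [ 571.7 -145.5  288.9] side [288.4 138.3] scene [192.8 149.2]
55 -63 [ 572.8 -272.5  301.6] side [320.5 159.5] scene [138.7 150.4]
55 63 [ 588.2 -147.5  301.6] side [295.5 132.5] scene [191.5 150.7]
```

View pics/c9.png

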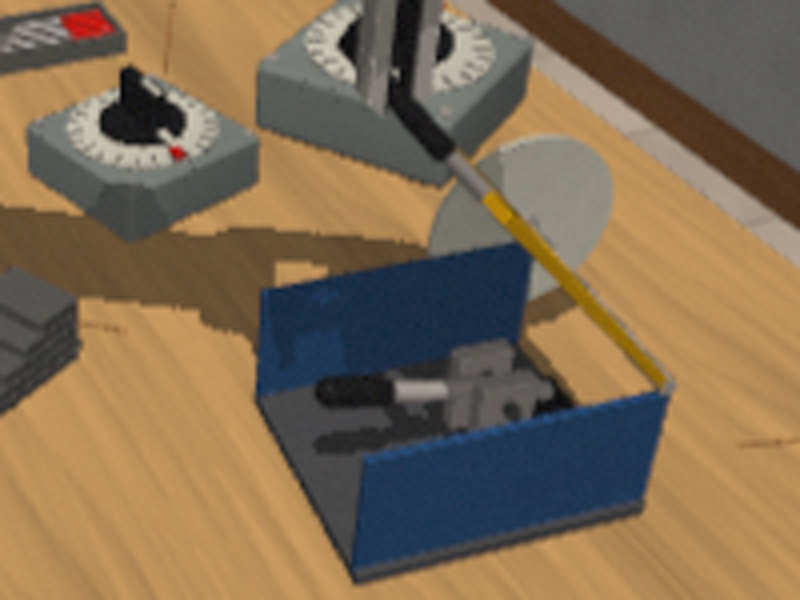

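The side view shows the bar held and the guard up, with the near bar end at pixel (311,167); 50° predicts (312,166). Next I'll work out the angle by casting rays onto the guard's side planes.

```bash
cat > ang.py <<'E'
from pj import *
import sys
f=sys.argv[1]; d=load(f)
C=np.array([479,-197.5,105]);u=np.array([.9925,-.122,0]);v=np.array([.122,.9925,0]); H=C+240*u
def pl(px,off):
    e,r=ray(d,px); p=e+r*((C+off*v-e)@v)/(r@v); q=p-H; return -q@u,q[2]
q=lambda x,y:(200+(x+.5)/4-.5,130+(y+.5)/4-.5)
if f=='side6':
    for n,p,o in(('bar end',(445,150),-63),('leg a',(458,160),-58),('leg b',(487,195),-58)):
        x,z=pl(q(*p),o); print(n,x,z,np.hypot(x,z),np.degrees(np.arctan2(z,x)))
im=cv2.cvtColor(d['pixels'],cv2.COLOR_RGB2HSV); m=cv2.inRange(im,(20,150,60),(32,255,255)); m[:170]=0;m[:,:318]=0;m[235:]=0;m[:,370:]=0
ys,xs=np.nonzero(m); print(len(xs))
vx,vy,x0,y0=cv2.fitLine(np.c_[xs,ys].astype(np.float32),cv2.DIST_HUBER,0,.01,.01).ravel()
for o in(-98.5,-92,-86):
    P=[np.array(pl((x0+t*vx,y0+t*vy),o)) for t in(-20,20)]; D=P[0]-P[1]
    if D[0]<0: D=-D
    print(o,'yellow line',P,np.degrees(np.arctan2(D[1],D[0])))
# bar shut, same method
if f=='side6':
    d=load('side0'); x,z=pl((268.3,240.5),-63); print('shut bar end',x,z)
    # scene: top of bar
    d=load('scene6'); g=cv2.cvtColor(d['pixels'],cv2.COLOR_RGB2HSV)
    m=cv2.inRange(g,(20,150,60),(32,255,255)); ys,xs=np.nonzero(m[140:270,130:225]); print('scene yellow bbox',xs.min()+130,xs.max()+130,ys.min()+140,ys.max()+140)
    for th in(46,48,50,52,54):
        a=np.radians(th); t=[H+(-u*np.cos(a)+np.array([0,0,1])*np.sin(a))*197+v*o for o in(-86,86)]
        print(th,[pj(d,p) for p in t])
E
python3 ang.py side6
```

```text
bar end 157.3692977597845 181.71811282871442 240.3883699504556 49.10718267577834
leg a 146.11221209104045 170.7033358398579 224.69625584106316 49.43838128589004
leg b 125.6162540917112 145.1269363550182 191.9408006334944 49.12180507080684
235
-98.5 yellow line [array([132.3, 155.1]), array([49.4, 59.9])] 48.960499408270614
-92 yellow line [array([128.1, 150. ]), array([44.3, 53.7])] 48.960499408270614
-86 yellow line [array([124.2, 145.3]), array([39.5, 47.9])] 48.96049940827057
shut bar end 240.23244862990651 1.1257175073683356
scene yellow bbox 137 205 167 238
46 [array([134.5, 165.6]), array([203.4, 166. ])]
48 [array([133.7, 165.9]), array([203.1, 166.3])]
50 [array([132.8, 166.3]), array([202.7, 166.7])]
52 [array([132. , 166.8]), array([202.4, 167.3])]
54 [array([131.1, 167.5]), array([202. , 167.9])]
```

{"fn": "carry_out", "kwargs": {
  "steps": [0,0.4,-1.2,0,0,0,0,0.4,-1.2,0,0,0,0,0.4,-1.2,0,0,0,0,0,0,0,0,0,0,0,0,0,0,0],
  "newtons": 30
}}

```text
time: 12.65
position: [561.4, -204.9, 255.9]
tool_rot: [-0.002, 0.75, 0.661, -0.0]
wrist_force: [-5.6, 3.5, 1.4]
grip_width: 13.1
```

{"fn": "carry_out", "kwargs": {
  "steps": [0,0,0,0,0,0,0,0,0,0,0,0,0,0,0,0,0,0,0,0,0,0,0,0,0,0,0,0,0,0]
}}

```text
time: 13.15
position: [561.4, -205.0, 255.8]
tool_rot: [-0.002, 0.75, 0.661, -0.0]
wrist_force: [-5.8, 3.3, 1.5]
grip_width: 13.1
```

```bash
python3 -c "
from h import *
shot('side','side7'); shot('scene','scene7')"; python3 ang.py side7
python3 - <<'E'
from h import *
a=load('scene0')['pixels'].astype(int);b=load('scene7')['pixels'].astype(int)
D=np.abs(a-b).sum(2)
for n,(x0,x1,y0,y1) in dict(push=(65,118,195,270),case=(368,412,175,222),chock_b=(308,342,130,162),chock_a=(222,250,145,178)).items(): print(n,(D[y0:y1,x0:x1]>60).mean())
E
```

```text
201
-98.5 yellow line [array([129.8, 153.9]), array([47.1, 57.7])] 49.30626145499451
-92 yellow line [array([125.6, 148.8]), array([41.9, 51.5])] 49.30626145499457
-86 yellow line [array([121.6, 144. ]), array([37.1, 45.7])] 49.30626145499453
push 0.0
case 0.0
chock_b 0.21231617647058823
chock_a 0.13203463203463203
```

Run:
```python
from h import *
a=load('side0')['pixels'].astype(int);b=load('side7')['pixels'].astype(int); D=np.abs(a-b).sum(2)
for n,(x0,x1,y0,y1) in dict(chock1=(178,220,198,237),chock2=(138,178,154,184)).items(): print(n,(D[y0:y1,x0:x1]>60).mean())
st=arm.state(); print(st['wrist_force'],st['grip_width'],st['time'])
arm.finish_job()
```

```text
chock1 0.059218559218559216
chock2 0.24333333333333335
[-6.36912772  3.18920231  0.74114768] 13.106077747984825 13.25
the job is handed in; nothing more can be done
```

I set the dial and handed the job in at 13.25 s with the guard held open at about 50°. I have no verdict from the judging.

- **Dial:** I turned the middle-sized dial about 118° clockwise with the guard still shut, then let go. The close view afterwards showed its white pointer in line with the red marker. I didn't check the dial again after moving the guard.
- **Guard:** The last side-view fit gave 49.3° from the line slope and about 49.9° from the hinge position. I couldn't read the red tick on the scale itself. The fingers read 13.1 mm on the 14 mm bar at 30 N, and the wrist force was about 7 N and steady.
- **Missed grip:** My first grip on the handle closed on nothing. The pictures showed the fingertips 10–20 mm higher than the reported TCP. Going 20 mm deeper fixed it.
- **Other objects:** The key case and push handle show no change between the first and last pictures.
- **Chocks, unconfirmed:** The image comparison around the chocks changed by 6–24%. I think that is the arm's shadow and the arm blocking the view. The tool never went near them, but I couldn't rule out movement because I had used all 12 picture views.

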